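# Vent the air block of the optical table through its lock-nut valve

### The arm

A 7-joint arm with a two-finger parallel gripper is mounted at the origin on the work surface. World frame = base frame: x ahead of the robot, y to its left, z up, the work surface at z = 0. Lengths are in m, angles in rad, forces in N, time in s.
With the tool pointing down it reaches from about 0.425 to 0.95 m from the base axis. Payload 4.7 kg.
Tool frame: the origin (TCP) lies between the finger pads; the fingertips stand 25 mm ahead of it and the grasp point (between the pads) lies 6 mm ahead of it; x points along the fingers, z is the direction in which the jaws open and shut, and the axes are right-handed (so a half turn about x gives the same grasp; the last joint's range is limited). The gripper opens to 85 mm and grips with 20 to 120 N. Pads are 22 mm wide; open, the fingers measure 114 mm over their backs; the gripper's body (76 mm by 85 mm) begins 54 mm behind the grasp point. The pads swing forward as they close: fully open they stand 13 mm farther back than shut.
Start: joints at [-1.327, 0.469, -0.049, 1.532, 0.024, 1.141, -0.082], TCP at [0.182, 0.65, 0.256] pointing down, gripper open.
Joint ranges: [-2.59, 2.59], [-0.33, 1.99], [-1.39, 1.29], [0.1, 2.45], [-1.04, 4.18], [0.21, 1.99], [-2.66, 2.66]. Speed limits (rad/s): [2.57, 2.57, 3.14, 3.14, 3.14, 3.14, 3.14].

### API

Orientations are given as a 3x3 rotation matrix whose columns are the frame's x, y, z axes.
In Python, from rig import * gives the robot as it stands. Calls block until the motion is done:
- movep(position, orientation): joint-space move of the TCP to a pose.
- move_l(position, attitude=None, feed=0.15, until_force=None): straight line of the TCP; attitude=None keeps the orientation; feed is the mean speed in m/s. With until_force (N) it stops when the force on the tool has changed by that much, and returns True; else False.
- move_joints(angles): joint-space move.
- command_gripper(opening, newtons=None): finger opening in m; newtons is the grip in N (None keeps the last); returns when the fingers have stopped.
- sleep(seconds).
- inverse_kinematics(position, orientation): joint angles nearest the present ones, or None.
- sense(): the state.
- camera(name): name is "scene" or "top" or "wrist"; returns (picture, depth): 400x640x3 uint8, red, green, blue; 400x640 float32, m along the optical axis (not along the pixel's ray), 0 where there is no reading.
- camera_params(name): a dict with "K" (3x3 intrinsics, pixels), "position" and "rotation" of the camera in the world; the wrist camera has in their place "tool_from_camera" (4x4, takes a point from camera to tool coordinates, whose origin is the TCP and whose axes are the tool frame's). Camera axes: x right, y down, z forward; pixel columns grow to the right and rows downward; lengths in m; the calibration is good to about 2 mm. A picture is of the moment at which its call begins: read the wrist's pose just before it. camera_params takes no time and is no camera call.
A pose or a line that the arm cannot do raises Unreachable and nothing moves.
- finish_job(): hands the job in, once; it reports no verdict.
The state is a dict: "time_s": time; "joint_pos": joint angles; "qd": joint speeds; "joint_efforts": joint torques, N m; "position": TCP position; "tcp_rot": TCP orientation; "wrist_force": force on the tool from outside, world axes, zero at the start; "ft_torque": the same for the moment, N m; "finger_gap": finger opening in m.
Only numpy, scipy, OpenCV 4.12 (cv2) and the standard library are available. Lean on these libraries where they do the work, as an engineer would, in place of code of your own. Each camera call takes 0.05 s, during which the arm holds its last target. There are 200 camera calls.

### The job

Vent the blue air block: unscrew the knurled brass lock nut (counter-clockwise seen from above the valve) all the way up the pin until it stops, then gently press the orange valve tip fully down and hold it there until the dial needle has swung over to the red empty marks, and let the tip spring back up. Leave the nut unscrewed, do not push hard on the tip, and leave the optics standing around it where they are.

Things in the scene. Friction and masses are not known exactly. Their poses are not given: they have to be found in the camera images.
- valve: Blue air block fixed to the table, 170 x 90 x 55 mm (x, y, z), origin at the centre of its underside. The valve axis leaves its top 40 mm on the -x side of centre, leaning 20 deg from vertical to the block's -x (about towards the robot): steel neck 26 mm wide, 30 mm long, then nut, bare thread, orange tip. A round dial, 68 mm wide, 16 mm tall, lies on top 42 mm on the +x side.
- nut_center (a point): Centre of the knurled brass lock nut, round, 39 mm in diameter, 28 mm tall; z points up along the leaning valve axis, x turns with the nut (red dot on its top face). Screwed down, its centre is 44 mm along the axis from the block's top. 25 mm or more are free beside it for fingers; the tip reaches 38 mm above its centre with the nut down, 29 mm with the nut up.
- tip_top (a point): Centre of the flat upper face of the orange valve tip, 18 mm in diameter and 12 mm tall, on the end of the pin, 82 mm along the axis from the block's top; z points up along the valve axis. The nut threads on this pin and rides with it.
- tip: The orange tip itself; origin at the centre of its underside, z up along the valve axis. The pin bends if it is pushed with more than 40 N.
- lock_nut (a joint): Angle of the nut in rad: 0 screwed down onto the neck (tip locked), grows as it is unscrewed, counter-clockwise seen from above, stops at 4.4 (nut 3 mm below the orange tip). It climbs 2 mm per rad, needs about 0.1 N m to turn, stays where it is left, starts between 0 and 0.5.
- pin (a joint): How far the tip is pressed down along its axis, in m: 0 up, 0.008 at its stop. The spring takes 3 N to begin and 6.5 N at the stop. It can go no farther down than the gap between nut and neck (2 mm per rad of nut, plus 0.5 mm). The valve opens only in the last 1.5 mm or so of travel.
- needle (a joint): Dial needle in rad: 0 full (pointing to the block's -y, green marks), 3.2 empty (pointing to the block's +y, red marks). Once the valve is open it swings over within about 2 s and stays there.
- lens_post_mid (a point): Bystander: black lens mount on a post, 114 mm tall, foot 60 mm across; point on its axis half-way up. Loose.
- beam_block_mid (a point): Bystander: black beam block on an aluminium foot, 50 x 70 x 62 mm; point half-way up. Loose.
- sensor_puck_mid (a point): Bystander: steel power-sensor puck, 64 mm across, 26 mm tall; its centre. Loose.

How it is judged:
By the outcome, as a careful person would: the job done as asked, in the order asked, and still so for the second after the job is handed in, with the robot touching nothing.
It also fails if it takes over 51 s, if anything falls off the work surface, if the arm or the gripper's body presses on something with over 40 N, if the wrist force passes 120 N, or if a joint passes its speed limit or range.

## Working session

There is one attempt and no reset: what is moved stays moved. The work goes in short steps, each a Python script; the robot and the scene stay as the last script left them, time stands still between calls to the robot, and variables do not carry over. Pictures are saved under pics/ and viewed, about 8 in all and at most 12, crops included, and the job is handed in when it is done.

```bash
mkdir -p pics; ls; python3 - <<'E'
from rig import *
import cv2,numpy as np
np.set_printoptions(precision=4,suppress=True)
for n in("scene","top"):
    p,d=camera(n); cv2.imwrite(f"pics/{n}0.png",p[:,:,::-1]); np.savez(f"{n}0.npz",p=p,d=d); print(n,camera_params(n))
print(camera_params("wrist"));print(sense())
E
```

```text
pics
scene {'K': array([[392.1695,   0.    , 321.1101],
       [  0.    , 392.1695, 203.7879],
       [  0.    ,   0.    ,   1.    ]]), 'position': array([ 1.2162, -0.2679,  0.5366]), 'rotation': array([[ 0.445 ,  0.4949, -0.7464],
       [ 0.8955, -0.2404,  0.3745],
       [ 0.0059, -0.8351, -0.5501]])}
top {'K': array([[467.3312,   0.    , 317.1378],
       [  0.    , 467.3312, 199.9559],
       [  0.    ,   0.    ,   1.    ]]), 'position': array([0.5001, 0.0267, 1.0037]), 'rotation': array([[-0.0101, -0.9833,  0.1818],
       [-0.9999,  0.0108,  0.0025],
       [-0.0044, -0.1818, -0.9833]])}
{'K': array([[283.1406,   0.    , 315.6484],
       [  0.    , 283.1406, 200.1381],
       [  0.    ,   0.    ,   1.    ]]), 'tool_from_camera': array([[ 0.0001, -0.2831,  0.9591, -0.1187],
       [-0.0007, -0.9591, -0.2831,  0.0718],
       [ 1.    , -0.0007, -0.0003, -0.0005],
       [ 0.    ,  0.    ,  0.    ,  1.    ]])}
{'time_s': 0.1, 'joint_pos': array([-1.3269,  0.4694, -0.0486,  1.5336,  0.0241,  1.141 , -0.0823]), 'qd': array([ 0.    ,  0.0007,  0.0021, -0.005 ,  0.0006,  0.0002, -0.0004]), 'joint_efforts': array([  0.0013, -51.152 ,  -0.0466, -23.8394,   0.0108,   0.0042,
         0.    ]), 'position': array([0.1817, 0.6496, 0.2553]), 'tcp_rot': array([[-0.0004, -0.963 ,  0.2694],
       [-0.0018,  0.2694,  0.963 ],
       [-1.    , -0.0001, -0.0018]]), 'wrist_force': array([ 0.2584, -0.2841, -0.5447]), 'ft_torque': array([-0.0444,  0.0741, -0.0194]), 'finger_gap': 0.08543702730507857}
```

View pics/top0.png

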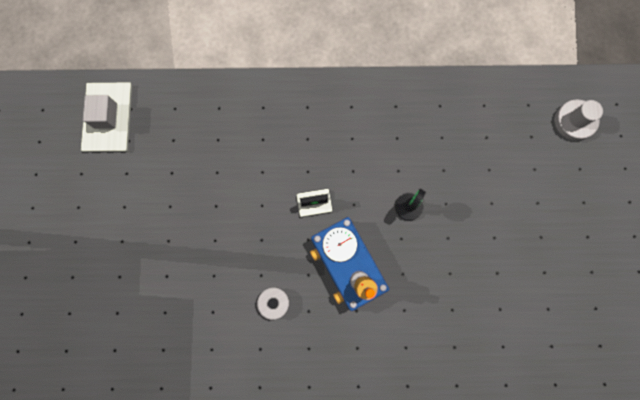

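View pics/scene0.png

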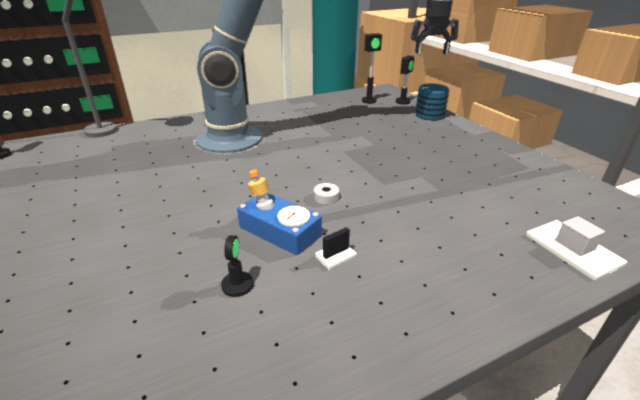

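```bash
cat > h.py <<'E'
import cv2,numpy as np
np.set_printoptions(precision=4,suppress=True)
def cloud(d,K,R,t):
    v,u=np.mgrid[:d.shape[0],:d.shape[1]]
    c=np.stack([(u-K[0,2])/K[0,0]*d,(v-K[1,2])/K[1,1]*d,d],-1)
    return c@R.T+t
def ray(uv,K,R): 
    r=R@np.array([(uv[0]-K[0,2])/K[0,0],(uv[1]-K[1,2])/K[1,1],1]); return r/np.linalg.norm(r)
def triang(rs):
    A=sum(np.eye(3)-np.outer(r,r) for r,t in rs); b=sum((np.eye(3)-np.outer(r,r))@t for r,t in rs)
    p=np.linalg.solve(A,b); return p,[np.linalg.norm(np.cross(r,p-t)) for r,t in rs]
E
python3 - <<'E'
from rig import *
from h import *
rs=[]
for n in("top","scene"):
    z=np.load(f"{n}0.npz");p,d=z['p'],z['d'];c=camera_params(n);K,R,t=c['K'],c['rotation'],c['position']
    P=cloud(d,K,R,t);hsv=cv2.cvtColor(p,cv2.COLOR_RGB2HSV)
    bl=cv2.inRange(hsv,(100,120,60),(125,255,255))>0
    if n=="scene": bl[:180]=0;bl[260:]=0;bl[:,:220]=0;bl[:,340:]=0
    z_=P[bl][:,2];print(n,bl.sum(),np.percentile(z_,[5,50,95]))
    top=P[bl&(abs(P[...,2]-.055)<.008)&(d>0)]
    h=cv2.minAreaRect((top[:,:2]*1000).astype(np.float32));print(h,cv2.boxPoints(h))
    orr=cv2.inRange(hsv,(5,200,200),(14,255,255))
    k,lab,st,ce=cv2.connectedComponentsWithStats(orr)
    for i in range(1,k):
        if st[i,4]>15: print("or",st[i],ce[i],np.median(P[(lab==i)&(d>0)],0))
E
python3 - <<'E'
import cv2
a=cv2.imread("pics/top0.png")[200:330,240:450];b=cv2.imread("pics/scene0.png")[150:300,210:400]
import numpy as np
a=cv2.resize(a,(400*210//210*1,248),interpolation=2);a=cv2.resize(cv2.imread("pics/top0.png")[210:320,295:405],(400,400),interpolation=2);b=cv2.resize(cv2.imread("pics/scene0.png")[160:260,230:330],(400,400),interpolation=2)
cv2.imwrite("pics/crop1.png",np.hstack([a,b]))
E
```

```text
top 1942 [0.0523 0.0558 0.0588]
((546.1633911132812, -34.74983215332031), (167.9974822998047, 88.25497436523438), 27.929513931274414) [[ 451.2798  -35.1059]
 [ 492.6171 -113.0813]
 [ 641.047   -34.3938]
 [ 599.7097   43.5816]]
scene 2321 [0.0078 0.0427 0.0562]
((550.2493286132812, -35.786224365234375), (166.97348022460938, 88.42367553710938), 28.170860290527344) [[ 455.7796  -36.2259]
 [ 497.5246 -114.1752]
 [ 644.719   -35.3466]
 [ 602.974    42.6027]]
```

View pics/crop1.png

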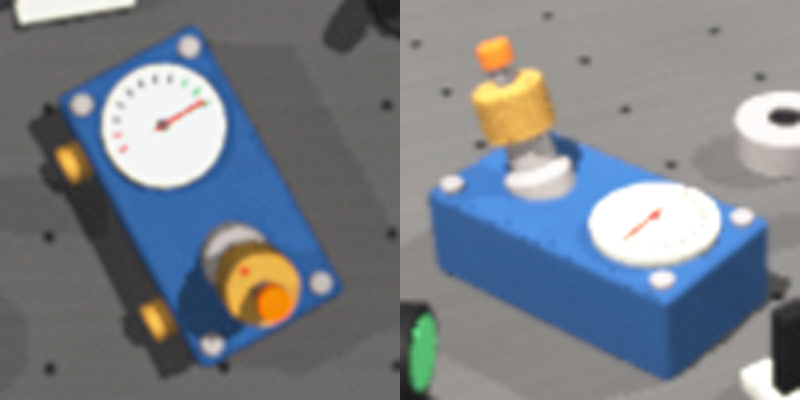

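```bash
cat >> h.py <<'E'
def frames(c,yaw):
    ca,sa=np.cos(yaw),np.sin(yaw);bx=np.array([ca,sa,0])
    s=np.radians(20);a=-np.sin(s)*bx+np.array([0,0,np.cos(s)])
    return np.array([c[0],c[1],.055])-.04*bx,a,bx
def att(a,bx,psi):  # tool x=-a, jaw dir z rotated psi ccw about a from block y
    y=np.cross([0,0,1.],bx);z=np.cos(psi)*y+np.sin(psi)*np.cross(a,y);x=-a
    return np.stack([x,np.cross(z,x),z],1)
E
python3 - <<'E'
from rig import *
from h import *
T,S=camera_params("top"),camera_params("scene")
f=lambda uv,c:(ray(uv,c['K'],c['rotation']),c['position'])
print("tip",triang([f((370.1,293),T),f((253.5,172.5),S)]))
f0,a,bx=frames((.548,-.0353),np.radians(28));print(f0,a,"tip pred mid",f0+.078*a)
q0=sense()['joint_pos'];print(q0)
for h in(.13,.044):
  for psi in np.arange(-3,3.1,.75):
    q=inverse_kinematics(f0+(h+.006)*a,att(a,bx,psi)); print(h,psi,q)
E
```

```text
tip (array([ 0.4873, -0.0662,  0.1273]), [np.float64(0.0004899672116073566), np.float64(0.0004899672116073646)])
[ 0.5127 -0.0541  0.055 ] [-0.302  -0.1606  0.9397] tip pred mid [ 0.4891 -0.0666  0.1283]
[-1.3269  0.4694 -0.0486  1.5336  0.0241  1.141  -0.0823]
0.13 -3.0 [-0.5497  0.1823  0.8498  2.2688 -0.6991  0.6057 -0.1117]
0.13 -2.25 [-0.3582  0.1574  0.6227  2.2614 -0.6233  0.5749  0.5552]
0.13 -1.5 [-0.6623  0.2103  0.992   2.2725 -0.758   0.6348  1.4525]
0.13 -0.75 [-0.4741  0.17    0.7585  2.266  -0.6666  0.5916  2.1027]
0.13 0.0 [ 0.9087  0.2297 -0.79    2.1998 -0.0929  0.4983  2.29  ]
0.13 0.75 [-0.7655  0.2554  1.1351  2.2754 -0.8325  0.6788 -2.501 ]
0.13 1.5 [-0.7655  0.2554  1.1351  2.2754 -0.8325  0.6788 -1.751 ]
0.13 2.25 [-0.6109  0.1957  0.9259  2.2709 -0.7292  0.62   -1.112 ]
0.13 3.0 [-0.697   0.2226  1.0382  2.2735 -0.7801  0.6469 -0.3069]
0.044 -3.0 [-0.2772  0.3598  0.5215  2.2812 -1.017   0.467   0.1595]
0.044 -2.25 [-0.2655  0.3575  0.5067  2.2806 -1.0088  0.4623  0.9016]
0.044 -1.5 [ 0.0371  0.3275  0.1397  2.2647 -0.7731  0.3678  1.4249]
0.044 -0.75 [-0.2916  0.3626  0.5395  2.2819 -1.027   0.4729  2.4191]
0.044 0.0 [ 0.8201  0.4448 -0.7999  2.2237  0.3786  0.3226  1.8342]
0.044 0.75 [-0.2772  0.3598  0.5215  2.2812 -1.017   0.467  -2.3737]
0.044 1.5 [-0.2772  0.3598  0.5215  2.2812 -1.017   0.467  -1.6237]
0.044 2.25 [-0.2772  0.3598  0.5215  2.2812 -1.017   0.467  -0.8737]
0.044 3.0 [-0.2772  0.3598  0.5215  2.2812 -1.017   0.467  -0.1237]
```

```bash
python3 - <<'E'
from rig import *
from h import *
f0,a,bx=frames((.548,-.0353),np.radians(28))
move_joints([0.0371,.15,.1397,2.2,-.6,.5,-2.3])
s=sense();print(s['position'],s['tcp_rot'][:,0],s['joint_pos'],s['time_s'])
p,R=f0+.18*a,att(a,bx,1.058);print(inverse_kinematics(p,R))
move_l(p,R)
s=sense();print(s['position']-p,s['joint_pos'],s['time_s'])
im,d=camera("wrist");cv2.imwrite("pics/w1.png",im[:,:,::-1]);np.savez("w1.npz",p=im,d=d,pos=s['position'],R=s['tcp_rot'])
M=camera_params("wrist")['tool_from_camera'];Rc=s['tcp_rot']@M[:3,:3];tc=s['tcp_rot']@M[:3,3]+s['position']
def pr(X):
    K=camera_params("wrist")['K'];c=K@(Rc.T@(X-tc));return c[:2]/c[2]
for n,h in(("foot",0),("nut",.044),("nuttop",.058),("tip",.082)):print(n,pr(f0+h*a))
E
```

```text
[ 0.5141 -0.0562  0.2047] [ 0.3861  0.1882 -0.903 ] [ 0.0363  0.1502  0.139   2.1995 -0.6     0.5001 -2.2999] 2.8583
[-0.0156  0.0585  0.2509  2.2202 -0.4142  0.6392 -2.6263]
[0.0005 0.0006 0.0001] [ 0.0029  0.0593  0.23    2.2189 -0.4131  0.638  -2.6272] 3.4333
foot [316.7169 185.6811]
nut [316.8137 196.6775]
nuttop [316.8513 200.9518]
tip [316.9261 209.4506]
```

View pics/w1.png

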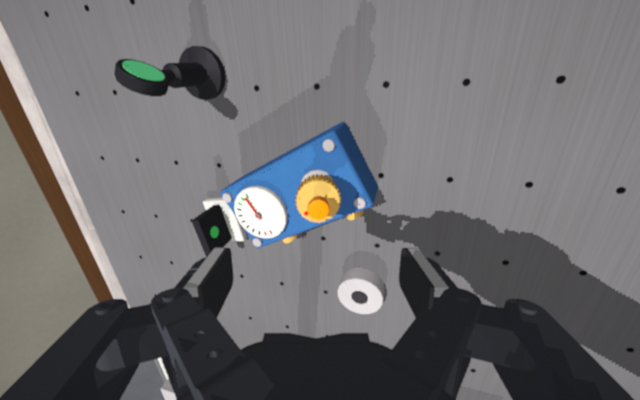

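```bash
python3 - <<'E'
from rig import *
from h import *
f0,a,bx=frames((.548,-.0353),np.radians(28))
command_gripper(.062,25)
R=att(a,bx,1.058)
move_l(f0+.115*a,R,feed=.15); print(sense()['joint_pos'])
move_l(f0+.0505*a,R,feed=.06,until_force=6)
s=sense();print(s['joint_pos'],s['position']-(f0+.0505*a),s['wrist_force'],s['time_s'],s['finger_gap'])
for psi in(1.058,2.5,4,5.4):print(inverse_kinematics(f0+.0505*a,att(a,bx,psi)))
E
```

```text
[ 0.0184  0.1879  0.1909  2.2519 -0.5581  0.4957 -2.498 ]
[ 0.0813  0.325   0.0878  2.2621 -0.7309  0.3582 -2.3407] [ 0.0002 -0.0001  0.0003] [-0.3591 -0.1044  0.6002] 5.6583 0.06184173884773361
[ 0.0814  0.3256  0.0875  2.2622 -0.7309  0.3581 -2.3406]
[ 0.3799  0.3397 -0.2636  2.2458 -0.3971  0.3053 -1.2167]
[ 0.6689  0.3917 -0.609   2.2307  0.0719  0.2957 -0.161 ]
[ 1.0813  0.634  -1.1817  2.2131  0.9259  0.5034  0.456 ]
```

```bash
python3 - <<'E'
from rig import *
from h import *
f0,a,bx=frames((.548,-.0353),np.radians(28))
command_gripper(.03,35)
s=sense();q0=s['joint_pos'];t0=s['ft_torque']@a
print(s['finger_gap'],s['wrist_force'],s['ft_torque'],s['time_s'])
q1=inverse_kinematics(s['position']+.0044*a,s['tcp_rot']);print(q1-q0)
psi=0
while psi<2.15:
    psi+=.36; u=psi/2.2
    q=q0+(q1-q0)*u; q[6]+=psi
    move_joints(q); s=sense()
    print(round(psi,2),'T',round(s['ft_torque']@a-t0,3),'Fax',round(s['wrist_force']@a,2),s['wrist_force'],s['position']@a-f0@a,s['time_s'])
im,d=camera("wrist");cv2.imwrite("pics/w2.png",im[:,:,::-1])
E
```

```text
0.03822466339205402 [-3.8168 -0.6564  1.7833] [-0.2539  0.8645  0.0848] 5.9833
[-0.0062 -0.0096  0.0096  0.0001  0.0114  0.0095 -0.0106]
0.36 T 0.119 Fax 1.43 [-1.846  -1.0921  0.7447] 0.05135379987524294 6.4167
0.72 T 0.079 Fax 0.9 [-0.7669  1.5808  0.9765] 0.05206170552280628 6.85
1.08 T 0.105 Fax 1.44 [0.0227 2.009  1.8824] 0.052742738944395816 7.2833
1.44 T 0.08 Fax 0.58 [0.5763 1.9323 1.1313] 0.05346314334700957 7.7167
1.8 T 0.062 Fax 0.02 [0.9259 3.3327 0.8907] 0.0541545917046758 8.15
2.16 T 0.037 Fax 0.85 [-0.2117  4.0968  1.5418] 0.054845685235350265 8.5833
```

View pics/w2.png

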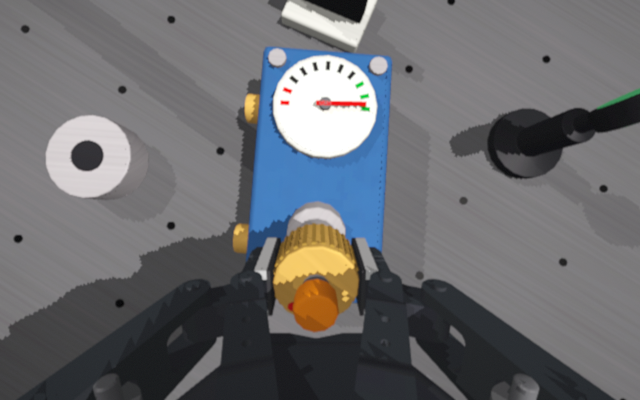

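```bash
python3 - <<'E'
from rig import *
from h import *
f0,a,bx=frames((.548,-.0353),np.radians(28))
s=sense();q0=s['joint_pos'];t0=s['ft_torque']@a
q1=inverse_kinematics(s['position']+.0044*a,s['tcp_rot']);print(q0[6],q1-q0)
psi=0
while psi<2.35:
    psi+=.3 if psi<1.1 else .12
    u=psi/2.2
    q=q0+(q1-q0)*u; q[6]+=psi
    move_joints(q); s=sense();T=s['ft_torque']@a-t0
    print(round(psi,2),'T',round(T,3),'Fax',round(s['wrist_force']@a,2),s['position']@a-f0@a,s['joint_pos'][6]-q[6],s['time_s'])
    if T>.35: break
im,d=camera("wrist");cv2.imwrite("pics/w3.png",im[:,:,::-1])
E
```

```text
-0.19446837610767528 [-0.0069 -0.0095  0.0103  0.      0.0107  0.0097 -0.0099]
0.3 T 0.116 Fax 0.8 0.05542886054165786 -0.004275508433124214 9.0167
0.6 T -0.013 Fax 0.66 0.05598531978282623 -0.004604040643468255 9.4083
0.9 T 0.024 Fax 0.75 0.056592210776739336 -0.004709411447879952 9.8
1.2 T 0.012 Fax 2.21 0.05717166676230348 -0.004771094199399251 10.1917
1.32 T 0.031 Fax 2.25 0.057392374432462964 -0.005062361343673549 10.4417
1.44 T 0.028 Fax 3.01 0.057633620440642845 -0.0053951010215738116 10.6917
1.56 T 0.01 Fax 2.57 0.0578967881450636 -0.005528417708115407 10.9417
1.68 T 0.04 Fax 3.26 0.05814411452465431 -0.004587900172685844 11.1917
1.8 T 0.082 Fax 1.59 0.05836426358962825 -0.004582456333189988 11.4417
1.92 T 0.042 Fax 2.79 0.05862411536045848 -0.004566075798099201 11.6917
2.04 T -0.661 Fax 1.49 0.05884404911757467 -0.006788870093802801 11.9417
2.16 T -0.952 Fax 0.42 0.05931101025271932 -0.0064736772512237195 12.1917
2.28 T -0.946 Fax 0.14 0.059760687544909645 -0.005947706146728571 12.4417
2.4 T -0.878 Fax -1.67 0.05986376260989609 -0.005587137182863078 12.6917
```

View pics/w3.png

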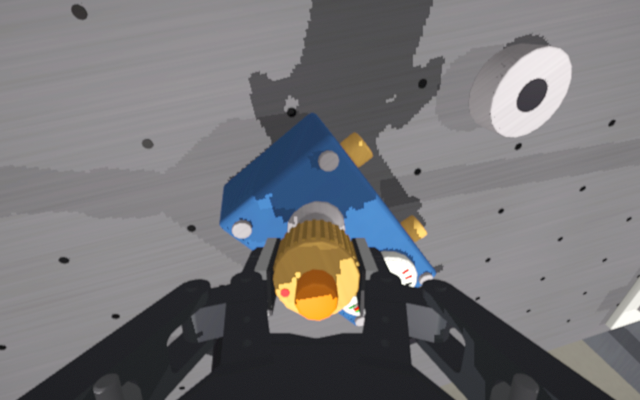

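```bash
python3 - <<'E'
from rig import *
from h import *
f0,a,bx=frames((.548,-.0353),np.radians(28))
command_gripper(.062)
move_l(f0+.13*a,feed=.08)
q=sense()['joint_pos'].copy();q[6]=-0.2;move_joints(q)
command_gripper(0,20)
s=sense();print(s['joint_pos'],s['time_s'],s['finger_gap'])
R=s['tcp_rot'];y=R[:,1]
# exact alignment of tool x with -a
y=y-(y@a)*a;y/=np.linalg.norm(y);R=np.stack([-a,y,np.cross(-a,y)],1)
move_l(f0+.114*a,R,feed=.05)
s=sense();print(s['position']-f0-.114*a,s['wrist_force'],s['wrist_force']@a,s['time_s'])
im,d=camera("wrist");cv2.imwrite("pics/w4.png",im[:,:,::-1])
b,_=camera("scene");cv2.imwrite("pics/w4b.png",cv2.resize(b[100:300,180:430],(750,600),interpolation=2)[:,:,::-1])
E
```

```text
[ 0.0004  0.1583  0.217   2.2466 -0.5254  0.5309 -0.2   ] 16.6667 0.0004146569899035131
[-0.0002  0.0001 -0.0005] [-0.0928 -0.6056  0.5749] 0.6655102218583951 17.1333
```

View pics/w4.png

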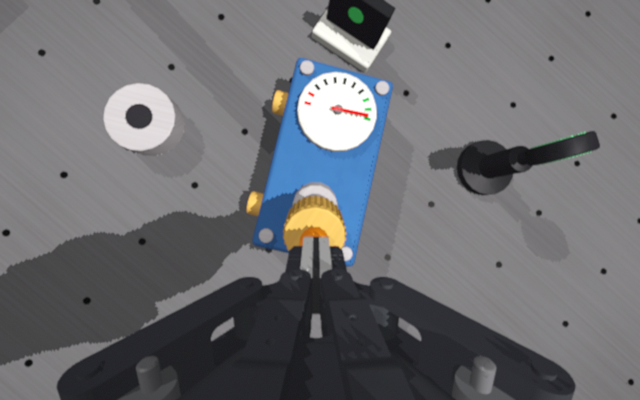

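View pics/w4b.png

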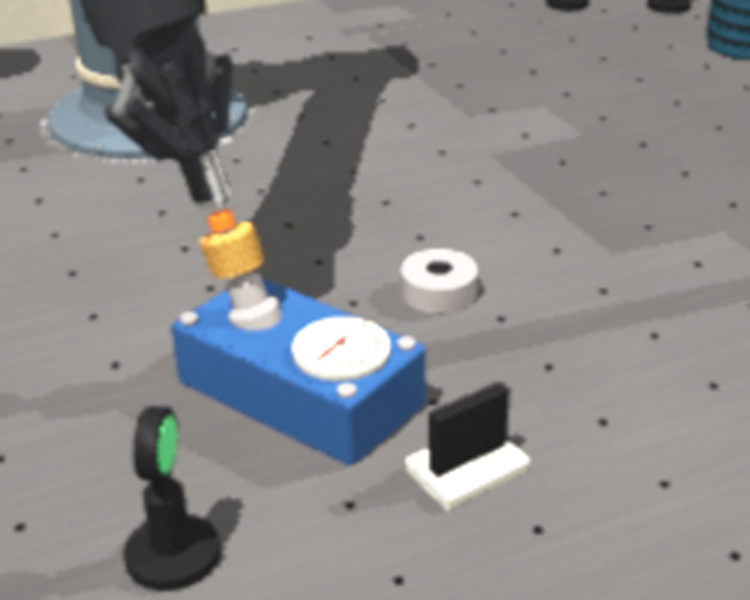

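```bash
python3 - <<'E'
from rig import *
from h import *
f0,a,bx=frames((.548,-.0353),np.radians(28))
F0=sense()['wrist_force']@a
r=move_l(f0+.109*a,feed=.02,until_force=11)
for k in range(1,16):
    if r: break
    r=move_l(f0+(.109-.001*k)*a,feed=.01,until_force=11)
    s=sense();print(k,r,'h',(s['position']-f0)@a,'F',s['wrist_force']@a-F0,s['time_s'])
    if s['wrist_force']@a-F0>9.5: break
sleep(2.5)
s=sense();print((s['position']-f0)@a,s['wrist_force']@a-F0,s['time_s'])
im,d=camera("wrist");cv2.imwrite("pics/w5.png",im[:,:,::-1])
E
```

```text
1 False h 0.10798682528593327 F 0.7417266118154886 17.8833
2 False h 0.10711919055582136 F 1.2333590244628703 18.1333
3 False h 0.1060887871637377 F 1.7791522360398762 18.3833
4 False h 0.10502714070305255 F 3.009173582296607 18.6333
5 False h 0.10400367837467264 F 2.6485024202547116 18.8833
6 False h 0.10297871507947091 F 3.110055221217289 19.1333
7 False h 0.1019672191015257 F 4.579875696480715 19.3833
8 False h 0.10090766476629755 F 0.8089082881802301 19.6333
9 False h 0.10004195316476235 F 4.222931449861901 19.8833
10 False h 0.09929520562516433 F 8.521068852154583 20.1333
11 False h 0.09913724744809163 F 18.940084379017247 20.3833
0.09914945039435345 18.609677939908625 22.8833
```

View pics/w5.png

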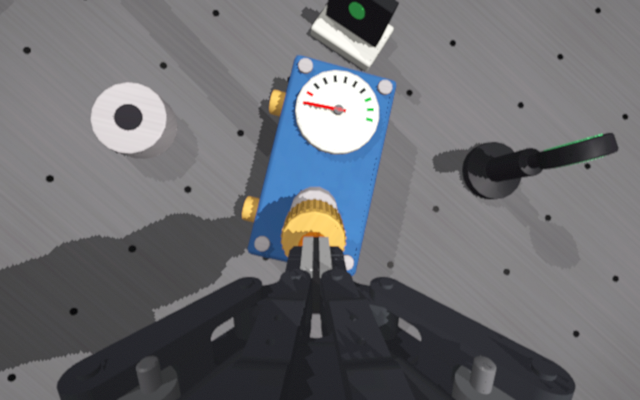

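Needle points to the red marks (tip at about (305,103)), i.e. empty. The press peaked around 19 N, well below 40 N. Release and retreat.

```bash
python3 - <<'E'
from rig import *
from h import *
f0,a,bx=frames((.548,-.0353),np.radians(28))
move_l(f0+.12*a,feed=.03)
move_l(f0+.21*a,feed=.1)
sleep(.5);s=sense();print(s['wrist_force'],s['time_s'])
im,d=camera("wrist");b,_=camera("scene")
b=cv2.resize(b[140:260,210:360],(500,400),interpolation=2)
cv2.imwrite("pics/w6.png",np.hstack([cv2.resize(im[:250,200:450],(300,300)),cv2.resize(b,(500,300))])[:,:,::-1])
E
```

```text
[-0.1007 -0.3098  0.536 ] 25.3667
```

View pics/w6.png

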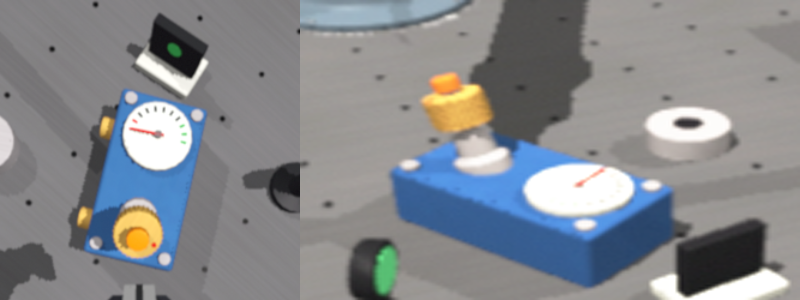

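```bash
python3 -c "
from rig import *
finish_job()"
```

```text
the job is handed in; nothing more can be done
```

The air block is vented and the job is handed in, at about 25.4 s of the 51 s allowed.

- **Nut:** I turned it counter-clockwise about 4.2 rad, following its climb along the axis. At that point the torque jumped and the fingers slipped on it, which I took as the upper stop. It is left unscrewed, just below the tip.
- **Tip:** I pressed it down with the closed fingertips until it met its stop and held it for 2.5 s. I was aiming for about 10 N, but the last 1 mm step ran up to about 19 N. That is still well under the 40 N limit.
- **Last checks:** After I let go, the pictures show the needle on the red empty marks, the tip back up and the nut still up. The gripper is clear of the valve and the wrist force is near zero. The optics appear to stand where they were, judged by eye from the pictures. No check failed or disagreed.

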